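Close the jar on the warmer, then crack its cap a quarter turn

ROBOT

A 7-joint arm with a two-finger parallel gripper is mounted at the origin on a cart in front of the work surface, level with it; the furniture and walls round the work are solid. World frame = base frame: x ahead of the robot, y to its left, z up, the work surface at z = 0. Lengths are in m, angles in rad, forces in N, time in s.
With the tool pointing down it reaches from about 0.4 to 0.875 m from the base axis. Payload 19.3 kg.
Tool frame: the origin (TCP) lies midway between the tips of the shut fingers; the grasp point (between the pads) lies 19 mm behind it; z points along the fingers, y is the line along which they close (so a half turn about z gives the same grasp; the last joint's range is limited). The gripper opens to 85 mm and grips with 20 to 120 N. Pads are 22 mm wide; open, the fingers measure 114 mm over their backs; the gripper's body (76 mm by 85 mm) begins 54 mm behind the grasp point. The pads swing forward as they close: fully open they stand 13 mm farther back than shut.
Start: joints at [1.089, 0.521, -0.036, 1.599, 0.021, 1.021, -0.113], TCP at [0.25, -0.573, 0.231] pointing down, gripper open.
Joint ranges: [-2.91, 2.91], [-0.3, 2.13], [-1.5, 1.42], [0.17, 2.43], [-1.26, 4.41], [0.16, 1.93], [-2.52, 2.52]. Speed limits (rad/s): [1.89, 1.89, 2.39, 2.39, 3.01, 3.01, 3.01].

INTERFACE

Orientations are given as [roll, pitch, yaw] about the fixed x, y, z axes, in that order (R = Rz(yaw) Ry(pitch) Rx(roll)).
In Python, from workcell import bot gives the robot as it stands.
- The arm moves only by the tool move_arm, never from a script. Its argument "series" is a list of rows, each a list of 3 entries, a list of its own where there are three numbers: the shift along the tool's x, y, z in cm, then the turn, a rotation vector about the tool's x, y, z in rad, then the opening in per cent of the stroke, from 0 (shut) to 100 (fully open). A call has 1 to 20 rows; each row is the pose to reach, as a shift and turn from the pose commanded when the call began, along the tool's axes at that moment; what a row does not reach only later rows make up. A row lasts 1/12 s, in which the tool goes at most 41.7 mm and 7.16 degrees, less where a joint would pass 70% of its speed; a pose out of reach is approached as far as the arm can. A call with a gripper value outside its range is refused whole. The fingers move at their own pace and stop on an object; "squeeze" is the grip in N (left out, the last holds). Time passes only in rows, so rows that repeat a pose let the fingers close. It gives the time, the measured TCP pose, the force, the opening and the grip force at its end, in the units of the state.
- bot.observe(): the state, without advancing time (a new reading comes with each control period).
- bot.grab_frame(name): name is "scene" or "side" or "wrist"; returns (picture, depth): 420x560x3 uint8, red, green, blue; 420x560 float32, m along the optical axis (not along the pixel's ray), 0 where there is no reading.
- bot.camera_params(name): a dict with "fovy" (degrees; the focal length in pixels is half the picture's height over the tangent of half this angle, whatever the lens; pixels are square), "cx", "cy" (the principal point, pixels), "R" (3x3) and "t" (3): a world point X has camera coordinates R X + t; the wrist camera has in their place "tool_from_camera" (4x4, takes a point from camera to tool coordinates, whose origin is the TCP and whose axes are the flange's). Camera axes: x right, y down, z forward; pixel columns grow to the right and rows downward; lengths in m; the calibration is good to about 2 mm. The wrist camera is an equidistant fisheye: a pixel r from the principal point sees the ray r / f radians off the axis. A picture is of the moment at which its call begins: read the wrist's pose just before it. camera_params takes no time and is no camera call.
- bot.job_done(): hands the job in; it is judged then, once.
Trained networks look in the newest picture that a camera, given by its name, has taken for a name from the list of things; names that differ only in an ending like _2 or _b are one class to them, and where a whole thing is asked for, a point or a joint stands for the part that bears it (a point fixed in the world has none). Each returns a list of dicts, best first, with "conf" (0 to 1); they miss things now and then, are a little off and sometimes report something else, mostly with a low value. They report only what shows in the picture. A call takes as long as a camera call.
- bot.find_in(camera, thing): "bbox" ([left, top, right, bottom] in pixels, round what is visible of it).
- bot.trace(camera, thing): "mask" (420x560 bool, what is visible of it) and "bbox" ([left, top, right, bottom] in pixels, round what is visible of it).
The state is a dict: "clock": time; "qpos": joint angles; "qd": joint speeds; "joint_efforts": joint torques, N m; "position": TCP position; "tool_rot": TCP orientation; "force": force on the tool from outside, world axes, zero at the start; "moment": the same for the moment, N m; "grip_width": finger opening in m; "finger_force": force on a finger pad.
Only numpy, scipy, OpenCV 4.12 (cv2) and the standard library are available. Lean on these libraries where they do the work, as an engineer would, in place of code of your own. Each camera call takes 0.05 s, during which the arm holds its last target. There are 200 camera calls.

TASK

Get the blue jar ready to warm: lift the dome cover off the jar warmer by its knob and set it down gently, knob up, in the middle of the round cork mat. Then screw the jar's black cap clockwise all the way down until it bottoms out, and from there back it off a quarter turn so that the jar can breathe. Finish while still gripping the cap between the fingers so that it stays there, and leave everything else on the desk where it stands.

Things in the scene. Friction and masses are not known exactly. Their poses are not given: they have to be found in the camera images.
- warmer: Jar warmer: low round white unit, 140 mm wide and 54 mm high, standing fast on the desk, with a small black control panel on its side. Origin: centre of its underside on the desk; z up. A small blue paint jar (43 mm wide) is fixed upright in its middle and stands out of it; the top of the warmer, beside the jar, is 54 mm above the desk. Warmer and mat may be found either way round, left or right.
- cover: Loose aluminium dome cover that stands over the jar on the warmer: 125 mm wide, 62 mm high without the knob, open below, 180 g or somewhat more or less. Origin: centre of its lower rim (50 mm above the desk as it stands on the warmer, 5 mm when it stands on the mat); z points up through the knob. Lift it at least 55 mm straight up before moving sideways, so that it clears the jar and cap inside.
- cover_knob (a point): Centre of the cover's dark round wooden knob, 28 mm in diameter, 22 mm high, on a thin 16 mm stem; 79 mm above the cover's lower rim. The dome's top lies 17 mm below this point. To be pinched from above, any yaw.
- mat_top (a point): Centre of the upper face of the round cork mat, 160 mm in diameter, 5 mm thick, fixed flat on the desk.
- cap_center (a point): Centre of the jar's black ribbed screw cap, 49 mm in diameter, 20 mm high, half-way up on the thread's axis (upright); about 85 mm above the desk when screwed down. There is 18 mm of room below the cap's lower edge before the warmer's top. Its top carries a white line from the centre to the edge. The cap has already caught the thread and cannot come off.
- cap (a joint): Angle in rad of the screw cap back from its bottomed-out stop: 0 = fully down against the stop, growing as the cap is unscrewed (counter-clockwise seen from above), about 1.9 to 3.2 at the start. It rises 4 mm per turn, turns with about 0.06 N m of friction, stays where it is left, and stops hard at 0.
- pet_bottle: Bystander: clear plastic drink bottle, 65 mm wide, 218 high, loose, not to be disturbed. Origin: centre of its underside.
- jar_red: Bystander: open red paint jar, 70 mm wide, 88 high, loose, not to be disturbed. Origin: centre of its underside.
- flat_brush: Bystander: paint brush, about 220 mm long, 15 high, loose, not to be disturbed. Origin: centre of its underside.
- marker: Bystander: blue and white marker pen, 135 mm long, 17 wide, loose, not to be disturbed. Origin: centre of its underside.

How it is judged:
On the way, in this order (a step that is already met when the one before it is completed fails the run):
1. the cover stands knob up on the cork mat, let go (horizontal distance between cover_knob and mat_top below 0.045 m and height (world z) of cover below 0.012 m and angle between cover's own z axis and vertical below 0.08 rad and contact force between the fingers and cover below 0.1 N and contact force between cover and mat above 0.5 N and linear speed of cover below 0.03 m/s), for 0.2 s.
2. the cap is screwed down to its stop (value of joint cap below 0.06 rad), for 0.2 s.
At the end, for the whole second after the job is handed in: After reaching its stop, the cap stands 1.57 rad (within 0.3) back from it, at rest, gripped with more than 2 N, grasp point within 30 mm of its centre; the cover stands level (within 0.08 rad), let go, on the cork mat, centre within 45 mm of the mat's (horizontal distance between cover_knob and mat_top below 0.045 m and height (world z) of cover below 0.012 m and angle between cover's own z axis and vertical below 0.08 rad and contact force between the fingers and cover below 0.1 N and contact force between cover and mat above 0.5 N and value of joint cap between 1.27 and 1.87 rad and velocity of joint cap between -0.05 and 0.05 rad/s and contact force between the fingers and cap above 2 N and distance between the grasp point and cap_center below 0.03 m); the arm keeps its last pose, push and grip.
It fails at once if the cover is let go in the air, away from its seat and more than 25 mm above the mat (height (world z) of cover above 0.03 m and contact force between the fingers and cover below 0.05 N and (horizontal distance between cover and warmer above 0.03 m or height (world z) of cover above 0.075 m)).
It fails at once if the clear plastic drink bottle is moved more than 30 mm (distance of pet_bottle from where it was at the start of the episode above 0.03 m).
It fails at once if the open red paint jar is moved more than 30 mm (distance of jar_red from where it was at the start of the episode above 0.03 m).
It fails at once if the paint brush is moved more than 30 mm (distance of flat_brush from where it was at the start of the episode above 0.03 m).
It fails at once if the blue and white marker pen is moved more than 30 mm (distance of marker from where it was at the start of the episode above 0.03 m).
It also fails if it takes over 70 s, if anything falls off the work surface, if the arm or the gripper's body presses on something with over 40 N, if the wrist force passes 120 N, or if a joint passes its speed limit or range.

## Working session

There is one attempt and no reset: what is moved stays moved. The work goes in short steps, Python scripts to look and compute and a tool call to move; the robot and the scene stay as the last step left them, time stands still between calls to the robot, and variables do not carry over. Pictures are saved under pics/ and viewed, at most 10 in all, crops included, and the job is handed in when it is done.

Besides the shell and the picture viewer there is one more tool, called after "Emit:" as name(argument=value, ...), one argument or row to a line, values as JSON. move_arm: Moves the arm, as the interface text tells. Its arguments: {"type":"object","properties":{"series":{"type":"array"},"squeeze":{"type":"number"}},"required":["series"]}

```bash
mkdir -p pics
cat > h.py <<'E'
import numpy as np, cv2
from workcell import bot
def pix2world(cam,mask,d):
    p=bot.camera_params(cam); f=210/np.tan(np.radians(p["fovy"])/2)
    v,u=np.nonzero(mask&(d>0)); z=d[v,u]
    C=np.c_[(u-p["cx"])/f*z,(v-p["cy"])/f*z,z]
    return (C-np.array(p["t"]))@np.array(p["R"])
def save(n,im): cv2.imwrite(f"pics/{n}.png",im[:,:,::-1])
E
python3 - <<'E'
from h import *
o=bot.observe(); print({k:np.round(v,3) for k,v in o.items()})
ims=[]
for c in("scene","side"):
    im,d=bot.grab_frame(c); save(c,im)
    for n in("cover","cover_knob","warmer","mat_top","pet_bottle","jar_red","flat_brush","marker"):
        try:r=bot.trace(c,n)
        except Exception as e: print(c,n,e);continue
        for q in r[:1]:
            X=pix2world(c,q["mask"],d)
            if len(X): print(c,n,round(q["conf"],2),np.round(q["bbox"]),len(X),"lo",np.percentile(X,2,axis=0).round(3),"hi",np.percentile(X,98,axis=0).round(3))
E
```

```text
{'clock': np.float64(0.0), 'qpos': array([ 1.089,  0.522, -0.036,  1.6  ,  0.021,  1.021, -0.113]), 'qd': array([ 0.   , -0.   , -0.   , -0.001,  0.   ,  0.   , -0.001]), 'joint_efforts': array([ 1.0000e-03, -9.2712e+01,  1.9810e+00, -3.6994e+01,  1.8000e-02,
        8.0000e-03, -0.0000e+00]), 'position': array([ 0.25 , -0.572,  0.231]), 'tool_rot': array([-3.14 ,  0.   ,  0.412]), 'force': array([ 0.562,  0.408, -0.56 ]), 'moment': array([ 0.058,  0.02 , -0.013]), 'finger_force': np.float64(0.0), 'grip_width': np.float64(0.085)}
scene cover 0.62 [253. 259. 330. 317.] 3558 lo [ 0.45  -0.117  0.003] hi [0.594 0.028 0.008]
scene cover_knob 0.77 [187. 206. 248. 260.] 2678 lo [0.423 0.073 0.054] hi [0.528 0.172 0.141]
scene warmer 0.58 [190. 235. 251. 277.] 1188 lo [0.41  0.064 0.01 ] hi [0.532 0.155 0.052]
scene mat_top 0.7 [253. 259. 330. 314.] 3432 lo [ 0.451 -0.116  0.004] hi [0.593 0.027 0.008]
scene pet_bottle 0.98 [224. 121. 254. 209.] 1651 lo [0.637 0.259 0.002] hi [0.841 0.553 0.215]
scene jar_red 0.9 [362. 232. 402. 285.] 1634 lo [ 0.646 -0.187  0.006] hi [ 0.715 -0.124  0.088]
[... 231 characters left out ...]
lo [0.423 0.097 0.052] hi [0.533 0.194 0.139]
side cover_knob 0.71 [294. 215. 349. 269.] 2428 lo [0.423 0.098 0.053] hi [0.533 0.194 0.139]
side warmer 0.92 [289. 246. 354. 284.] 1155 lo [0.411 0.116 0.007] hi [0.545 0.203 0.052]
side mat_top 0.73 [292. 204. 355. 230.] 800 lo [ 0.446 -0.118  0.001] hi [ 0.598 -0.001  0.008]
side pet_bottle 0.57 [199. 207. 233. 301.] 2264 lo [0.637 0.282 0.009] hi [0.688 0.323 0.217]
side jar_red 0.82 [271. 161. 294. 193.] 786 lo [ 0.645 -0.187  0.004] hi [ 0.707 -0.12   0.086]
side flat_brush 0.71 [242. 212. 254. 259.] 204 lo [ 0.652 -0.005 -0.003] hi [0.703 0.169 0.012]
side marker 0.75 [256. 312. 319. 336.] 489 lo [0.424 0.326 0.004] hi [0.551 0.339 0.016]
```

Run:
```python
from h import *
from scipy.optimize import least_squares as L
def circ(P,r): return L(lambda c:np.hypot(*(P-c).T)-r,P.mean(0),loss='soft_l1',f_scale=.002).x
A=[]
for c in("scene","side"):
    im,d=bot.grab_frame(c)
    X=pix2world(c,np.ones(d.shape,bool),d)
    near=lambda a,r:np.hypot(X[:,0]-a[0],X[:,1]-a[1])<r
    K=X[near((.478,.135),.05)&(X[:,2]>.118)]
    S=K[K[:,2]<.136]; T=K[K[:,2]>.1385]
    D=X[near((.478,.135),.075)&(X[:,2]>.06)&(X[:,2]<.11)]
    print(c,"side",len(S),circ(S[:,:2],.014).round(4),"top",len(T),T.mean(0).round(4),K[:,2].max())
    for lo in(.06,.07,.08):
        d2=D[abs(D[:,2]-lo-.005)<.005]; f=L(lambda q:np.hypot(*(d2[:,:2]-q[:2]).T)-q[2],[.478,.135,.06],loss='soft_l1',f_scale=.002).x; print(lo,f.round(4))
    M=X[near((.522,-.045),.12)&(abs(X[:,2]-.0055)<.0045)]
    r=bot.trace(c,"mat_top")[0]["mask"]; m=pix2world(c,r,d)[:,:2]
    print("mat",(np.percentile(m,1,0)+np.percentile(m,99,0))/2, np.ptp(m,0), cv2.minEnclosingCircle(m.astype(np.float32)))
a=cv2.imread("pics/scene.png")[100:340,120:440]; cv2.imwrite("pics/crop.png",cv2.resize(a,None,fx=2.4,fy=2.4))
```

```text
scene side 80 [0.4845 0.1349] top 81 [0.4826 0.132  0.141 ] 0.14282529605757552
0.06 [0.4841 0.1342 0.0616]
0.07 [0.484  0.1344 0.0614]
0.08 [0.4843 0.1344 0.0613]Traceback (most recent call last):
  File "<stdin>", line 16, in <module>
IndexError: list index out of range
```

View pics/scene.png

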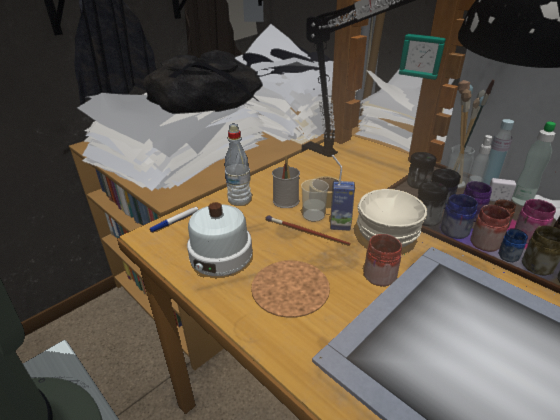

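```bash
cat >> h.py <<'E'
from scipy.spatial.transform import Rotation as Ro
def shift(*targets):
    o=bot.observe(); R=Ro.from_euler('xyz',o["tool_rot"])
    for t in targets: print(t,'->',(100*R.inv().apply(np.array(t)-o["position"])).round(2))
def level():
    o=bot.observe(); y=o["tool_rot"][2]; R=Ro.from_euler('xyz',o["tool_rot"])
    print("t",round(float(o["clock"]),2),"pos",o["position"].round(4),"rot",o["tool_rot"].round(3),"levelrv",(R.inv()*Ro.from_euler('xyz',[np.pi,0,y])).as_rotvec().round(3),"q",o["qpos"].round(2),"F",o["force"].round(1),"M",o["moment"].round(2),"w",o["grip_width"].round(4),"ff",o["finger_force"].round(1))
E
python3 -c "
from h import *
level(); shift((.42,-.3,.25),(.5,-.05,.25),(.484,.134,.22))"
```

```text
Traceback (most recent call last):
  File "h.py", line 15, in level
    print("t",round(float(o["clock"]),2),"pos",o["position"].round(4),"rot",o["tool_rot"].round(3),"levelrv",(R.inv()*Ro.from_euler('xyz',[np.pi,0,y])).as_rotvec().round(3),"q",o["qpos"].round(2),"F",o["force"].round(1),"M",o["moment"].round(2),"w",o["grip_width"].round(4),"ff",o["finger_force"].round(1))
                                                                                                                                                                                                                                                         ^^^^^^^^^^^^^^^^^^^^^
AttributeError: 'float' object has no attribute 'round'
```

```bash
sed -i 's/o\["grip_width"\].round(4)/round(float(o["grip_width"]),4)/; s/o\["finger_force"\].round(1)/round(float(o["finger_force"]),1)/' h.py
python3 -c "
from h import *
level(); shift((.42,-.3,.25),(.5,-.05,.25),(.484,.134,.22))"
```

```text
t 1.0 pos [ 0.2501 -0.5728  0.2313] rot [-3.142  0.     0.412] levelrv [-0.  0. -0.] q [ 1.09  0.52 -0.04  1.6   0.02  1.02 -0.11] F [-0.6 -0.4 -0.6] M [-0.03  0.01  0.06] w 0.0852 ff 0.0
(0.42, -0.3, 0.25) -> [ 26.48 -18.2   -1.87]
(0.5, -0.05, 0.25) -> [ 43.82 -37.91  -1.87]
(0.484, 0.134, 0.22) -> [ 49.72 -55.41   1.13]
```

Emit:
move_arm(
  series=[
    [[26.5, -18.2, -2], [0, 0, 0], 100],
    [[26.5, -18.2, -2], [0, 0, 0], 100],
    [[26.5, -18.2, -2], [0, 0, 0], 100],
    [[26.5, -18.2, -2], [0, 0, 0], 100],
    [[26.5, -18.2, -2], [0, 0, 0], 100],
    [[26.5, -18.2, -2], [0, 0, 0], 100],
    [[26.5, -18.2, -2], [0, 0, 0], 100],
    [[43.8, -38, -2], [0, 0, 0], 100],
    [[43.8, -38, -2], [0, 0, 0], 100],
    [[43.8, -38, -2], [0, 0, 0], 100],
    [[43.8, -38, -2], [0, 0, 0], 100],
    [[43.8, -38, -2], [0, 0, 0], 100],
    [[43.8, -38, -2], [0, 0, 0], 100],
    [[43.8, -38, -2], [0, 0, 0], 100],
    [[49.7, -55.4, 1], [0, 0, 0], 100],
    [[49.7, -55.4, 1], [0, 0, 0], 100],
    [[49.7, -55.4, 1], [0, 0, 0], 100],
    [[49.7, -55.4, 1], [0, 0, 0], 100],
    [[49.7, -55.4, 1], [0, 0, 0], 100],
    [[49.7, -55.4, 1], [0, 0, 0], 100],
  ],
)

```text
clock: 2.67
position: [0.4828, 0.1389, 0.2208]
tool_rot: [-3.14, 0.0, 0.418]
force: [-0.3, -0.3, -0.5]
grip_width: 0.0855
finger_force: 0.0
```

Run:
```python
from h import *
level(); shift((.484,.134,.22),(.484,.134,.115))
o=bot.observe(); im,d=bot.grab_frame("wrist"); save("w1",im)
p=bot.camera_params("wrist"); f=210/np.tan(np.radians(p["fovy"])/2); T=np.array(p["tool_from_camera"])
v,u=np.nonzero(d>0); z=d[v,u]; du,dv=u-p["cx"],v-p["cy"]; r=np.hypot(du,dv)+1e-9; th=r/f
k=th<1.3; s=z*np.tan(th)/r; C=np.c_[du*s,dv*s,z][k]
X=Ro.from_euler('xyz',o["tool_rot"]).apply(C@T[:3,:3].T+T[:3,3])+o["position"]
K=X[(np.hypot(X[:,0]-.484,X[:,1]-.134)<.03)&(X[:,2]>.12)&(X[:,2]<.16)]
print(len(K),np.percentile(K,2,0),np.percentile(K,98,0))
D=X[(np.hypot(X[:,0]-.484,X[:,1]-.134)<.09)&(X[:,2]>.065)&(X[:,2]<.09)];print(len(D),np.percentile(D,1,0),np.percentile(D,99,0))
```

```text
t 2.67 pos [0.4828 0.1389 0.2208] rot [-3.14   0.     0.418] levelrv [-0.002  0.    -0.   ] q [-0.14  0.36 -0.33  1.92  0.14  0.89 -1.69] F [-0.3 -0.3 -0.5] M [-0.03  0.05  0.04] w 0.0855 ff 0.0
(0.484, 0.134, 0.22) -> [-0.09  0.49  0.08]
(0.484, 0.134, 0.115) -> [-0.09  0.51 10.58]
1242 [0.47310084 0.1221322  0.12461629] [0.49796366 0.14696672 0.14206897]
110 [0.51037594 0.12725722 0.06512641] [0.54569174 0.18831493 0.08935616]
```

Emit:
move_arm(
  series=[
    [[0.1, 0, 0], [0, 0, 0], 80],
    [[0.1, 0, 3], [0, 0, 0], 80],
    [[0.1, 0, 6], [0, 0, 0], 80],
    [[0.1, 0, 8.5], [0, 0, 0], 80],
    [[0.1, 0, 9.5], [0, 0, 0], 80],
    [[0.1, 0, 9.5], [0, 0, 0], 80],
    [[0.1, 0, 9.5], [0, 0, 0], 80],
  ],
)

```text
clock: 3.3
position: [0.4852, 0.1337, 0.127]
tool_rot: [3.141, -0.0, 0.411]
force: [0.1, -0.7, 0.9]
grip_width: 0.0685
finger_force: 0.0
```

Run:
```python
from h import *
level(); shift((.485,.134,.115))
```

```text
t 3.3 pos [0.4852 0.1337 0.127 ] rot [ 3.141 -0.     0.411] levelrv [ 0. -0. -0.] q [-0.16  0.49 -0.29  2.    0.22  0.68 -1.75] F [ 0.1 -0.7  0.9] M [ 0.01  0.01 -0.  ] w 0.0685 ff 0.0
(0.485, 0.134, 0.115) -> [-0.01 -0.04  1.2 ]
```

Emit:
move_arm(
  series=[
    [[0, 0, 0.6], [0, 0, 0], 70],
    [[0, 0, 1.1], [0, 0, 0], 60],
    [[0, 0, 1.1], [0, 0, 0], 40],
    [[0, 0, 1.1], [0, 0, 0], 0],
    [[0, 0, 1.1], [0, 0, 0], 0],
    [[0, 0, 1.1], [0, 0, 0], 0],
    [[0, 0, 1.1], [0, 0, 0], 0],
    [[0, 0, 1.1], [0, 0, 0], 0],
  ],
  squeeze=50,
)

```text
clock: 3.97
position: [0.4849, 0.1343, 0.1158]
tool_rot: [3.141, -0.0, 0.412]
force: [-2.5, -0.7, 6.0]
grip_width: 0.0261
finger_force: 49.0
```

Emit:
move_arm(
  series=[
    [[0, 0, -0.5], [0, 0, 0], 0],
    [[0, 0, -1], [0, 0, 0], 0],
    [[0, 0, -2], [0, 0, 0], 0],
    [[0, 0, -3], [0, 0, 0], 0],
    [[0, 0, -4], [0, 0, 0], 0],
    [[0, 0, -5], [0, 0, 0], 0],
    [[0, 0, -6], [0, 0, 0], 0],
    [[0, 0, -7], [0, 0, 0], 0],
    [[0, 0, -7], [0, 0, 0], 0],
    [[0, 0, -7], [0, 0, 0], 0],
  ],
)

```text
clock: 4.8
position: [0.4851, 0.1343, 0.1858]
tool_rot: [3.141, -0.001, 0.412]
force: [-1.0, 0.6, -2.0]
grip_width: 0.0266
finger_force: 49.3
```

Run:
```python
from h import *
level(); shift((.522,-.045,.185),(.522,-.045,.09),(.522,-.045,.071))
im,d=bot.grab_frame("scene")
a=cv2.resize(im[150:330,150:390],None,fx=2,fy=2); im,d=bot.grab_frame("side"); b=cv2.resize(im[140:320,210:410],None,fx=2,fy=2); save("lift",np.hstack([a,b])[:, :800])
```

```text
t 4.8 pos [0.4851 0.1343 0.1858] rot [ 3.141e+00 -1.000e-03  4.120e-01] levelrv [ 0.    -0.001 -0.   ] q [-0.14  0.4  -0.32  1.95  0.17  0.81 -1.71] F [-1.   0.6 -2. ] M [-0.03 -0.02  0.02] w 0.0266 ff 49.3
(0.522, -0.045, 0.185) -> [-3.79 17.91  0.08]
(0.522, -0.045, 0.09) -> [-3.8  17.91  9.58]
(0.522, -0.045, 0.071) -> [-3.8  17.9  11.48]
```

View pics/lift.png

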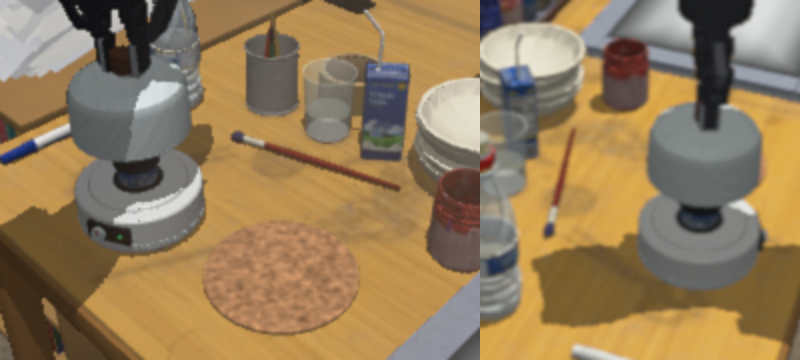

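Emit:
move_arm(
  series=[
    [[-0.6, 2.5, 0], [0, 0, 0], 0],
    [[-1.2, 5.5, 0], [0, 0, 0], 0],
    [[-1.9, 9, 0], [0, 0, 0], 0],
    [[-2.6, 12.5, 0], [0, 0, 0], 0],
    [[-3.3, 15.5, 0], [0, 0, 0], 0],
    [[-3.8, 17.9, 0], [0, 0, 0], 0],
    [[-3.8, 17.9, 0], [0, 0, 0], 0],
    [[-3.8, 17.9, 2.5], [0, 0, 0], 0],
    [[-3.8, 17.9, 5], [0, 0, 0], 0],
    [[-3.8, 17.9, 7], [0, 0, 0], 0],
    [[-3.8, 17.9, 8.5], [0, 0, 0], 0],
    [[-3.8, 17.9, 9.8], [0, 0, 0], 0],
    [[-3.8, 17.9, 10.6], [0, 0, 0], 0],
    [[-3.8, 17.9, 11], [0, 0, 0], 0],
    [[-3.8, 17.9, 11], [0, 0, 0], 0],
  ],
)

```text
clock: 6.15
position: [0.5212, -0.0448, 0.0745]
tool_rot: [-3.141, 0.001, 0.412]
force: [-0.1, -1.0, -1.9]
grip_width: 0.0261
finger_force: 49.7
```

Run:
```python
from h import *
level()
for c in("scene","side"):
    im,d=bot.grab_frame(c); X=pix2world(c,np.ones(d.shape,bool),d)
    h=np.hypot(X[:,0]-.522,X[:,1]+.045)
    D=X[(h<.07)&(X[:,2]>.02)&(X[:,2]<.05)]
    M=X[(h<.1)&(abs(X[:,2]-.005)<.006)]
    print(c,len(D),np.percentile(D,1,0).round(3),np.percentile(D,99,0).round(3),D[:,2].min(),(M[:,2]).mean())
```

```text
t 6.15 pos [ 0.5212 -0.0448  0.0745] rot [-3.141e+00  1.000e-03  4.120e-01] levelrv [-0.001  0.001 -0.   ] q [ 0.14  0.6  -0.23  1.98  0.23  0.59 -1.4 ] F [-0.1 -1.  -1.9] M [-0.01 -0.03 -0.  ] w 0.0261 ff 49.7
scene 728 [ 0.458 -0.107  0.02 ] [ 0.551 -0.011  0.05 ] 0.02002686274976074 0.002998144150603288
side 458 [ 0.458 -0.05   0.02 ] [0.573 0.017 0.05 ] 0.020019590480863072 0.0025472762018005123
```

Descend the last millimetres slowly and feel the contact.

Emit:
move_arm(
  series=[
    [[0, 0, 0.1], [0, 0, 0], 0],
    [[0, 0, 0.2], [0, 0, 0], 0],
    [[0, 0, 0.3], [0, 0, 0], 0],
    [[0, 0, 0.4], [0, 0, 0], 0],
    [[0, 0, 0.4], [0, 0, 0], 0],
  ],
)

```text
clock: 6.67
position: [0.5216, -0.045, 0.0713]
tool_rot: [-3.142, 0.0, 0.412]
force: [-0.8, 0.2, -1.5]
grip_width: 0.0266
finger_force: 49.7
```

Emit:
move_arm(
  series=[
    [[0, 0, 0.05], [0, 0, 0], 0],
    [[0, 0, 0.1], [0, 0, 0], 0],
    [[0, 0, 0.15], [0, 0, 0], 0],
    [[0, 0, 0.15], [0, 0, 0], 0],
  ],
)

```text
clock: 7.0
position: [0.5217, -0.0451, 0.0707]
tool_rot: [3.141, -0.0, 0.412]
force: [-6.8, -0.7, 19.6]
grip_width: 0.0266
finger_force: 52.1
```

Emit:
move_arm(
  series=[
    [[0, 0, -0.05], [0, 0, 0], 0],
    [[0, 0, -0.05], [0, 0, 0], 40],
    [[0, 0, -0.05], [0, 0, 0], 60],
    [[0, 0, -0.05], [0, 0, 0], 80],
    [[0, 0, -0.05], [0, 0, 0], 80],
    [[0, 0, -0.05], [0, 0, 0], 80],
    [[0, 0, -0.05], [0, 0, 0], 80],
    [[0, 0, -1], [0, 0, 0], 90],
    [[0, 0, -3], [0, 0, 0], 100],
    [[0, 0, -6], [0, 0, 0], 100],
    [[0, 0, -10], [0, 0, 0], 100],
    [[0, 0, -12], [0, 0, 0], 100],
    [[0, 0, -12], [0, 0, 0], 100],
  ],
)

```text
clock: 8.08
position: [0.5235, -0.045, 0.1948]
tool_rot: [3.139, -0.006, 0.412]
force: [0.6, 0.0, 0.2]
grip_width: 0.0854
finger_force: 0.0
```

```bash
cat >> h.py <<'E'
def cappts():
    for c in("scene","side"):
        im,d=bot.grab_frame(c); X=pix2world(c,np.ones(d.shape,bool),d)
        h=np.hypot(X[:,0]-.485,X[:,1]-.1343)
        T=X[(h<.04)&(X[:,2]>.08)&(X[:,2]<.11)]; zt=np.percentile(T[:,2],90)
        U=T[abs(T[:,2]-zt)<.003]
        print(c,len(T),"top z",zt.round(4),"centre",((np.percentile(U,1,0)+np.percentile(U,99,0))/2).round(4),np.ptp(U,axis=0).round(3))
    return im
E
python3 - <<'E'
from h import *
level(); shift((.485,.134,.20),(.485,.134,.12))
cappts()
im,d=bot.grab_frame("scene"); a=cv2.resize(im[170:330,150:350],None,fx=2,fy=2); im,d=bot.grab_frame("side"); b=cv2.resize(im[160:320,230:430],None,fx=2,fy=2); save("placed",np.hstack([a,b]))
E
```

```text
t 8.08 pos [ 0.5235 -0.045   0.1948] rot [ 3.139 -0.006  0.412] levelrv [ 0.003 -0.006 -0.   ] q [ 0.18  0.42 -0.28  1.89  0.15  0.84 -1.33] F [0.6 0.  0.2] M [ 0.   -0.07 -0.02] w 0.0854 ff 0.0
(0.485, 0.134, 0.2) -> [  3.63 -17.95  -0.55]
(0.485, 0.134, 0.12) -> [  3.58 -17.97   7.45]
scene 391 top z 0.0985 centre [0.483  0.133  0.0975] [0.049 0.048 0.005]
side 346 top z 0.0969 centre [0.4818 0.1336 0.0962] [0.047 0.049 0.004]
```

View pics/placed.png

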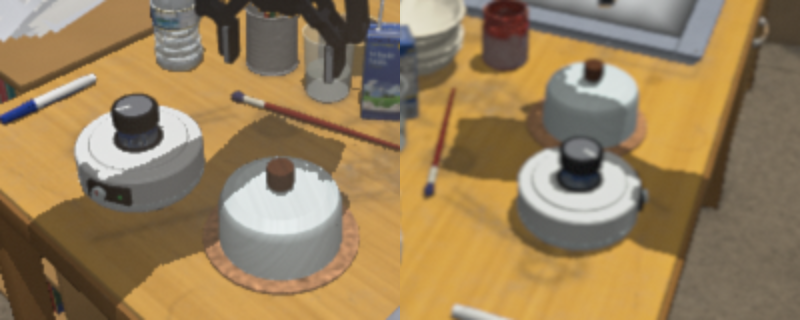

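Emit:
move_arm(
  series=[
    [[1.2, -6, 0], [0, 0, -0.12], 100],
    [[2.4, -12, 0], [0, 0, -0.24], 100],
    [[3.5, -17.5, 0], [0, 0, -0.36], 100],
    [[3.5, -18, 0], [0, 0, -0.48], 100],
    [[3.5, -18, 0], [0, 0, -0.6], 100],
    [[3.5, -18, 0], [0, 0, -0.72], 100],
    [[3.5, -18, 0], [0, 0, -0.84], 100],
    [[3.5, -18, 0], [0, 0, -0.96], 100],
    [[3.5, -18, 0], [0, 0, -1.08], 100],
    [[3.5, -18, 0], [0, 0, -1.2], 100],
    [[3.5, -18, 0], [0, 0, -1.32], 100],
    [[3.5, -18, 0], [0, 0, -1.44], 100],
    [[3.5, -18, 0], [0, 0, -1.56], 100],
    [[3.5, -18, 0], [0, 0, -1.68], 100],
    [[3.5, -18, 0], [0, 0, -1.8], 100],
    [[3.5, -18, 0], [0, 0, -1.92], 100],
    [[3.5, -18, 0], [0, 0, -2.04], 100],
    [[3.5, -18, 0], [0, 0, -2.04], 100],
  ],
)

```text
clock: 9.78
position: [0.4811, 0.1338, 0.1888]
tool_rot: [-3.14, -0.002, 2.458]
force: [-0.0, -0.1, 0.4]
grip_width: 0.0851
finger_force: 0.0
```

Run:
```python
from h import *
level(); shift((.484,.134,.195))
```

```text
t 9.78 pos [0.4811 0.1338 0.1888] rot [-3.140e+00 -2.000e-03  2.458e+00] levelrv [-0.001 -0.002  0.   ] q [ 0.22  0.49 -0.81  1.94  0.44  0.91  0.08] F [-0.  -0.1  0.4] M [-0.07 -0.   -0.02] w 0.0851 ff 0.0
(0.484, 0.134, 0.195) -> [-0.21  0.2  -0.62]
```

Emit:
move_arm(
  series=[
    [[-0.2, 0.2, 0], [0, 0, -0.12], 100],
    [[-0.2, 0.2, 0], [0, 0, -0.24], 100],
    [[-0.2, 0.2, 0], [0, 0, -0.36], 100],
    [[-0.2, 0.2, 0], [0, 0, -0.48], 100],
    [[-0.2, 0.2, 0], [0, 0, -0.6], 100],
    [[-0.2, 0.2, 0], [0, 0, -0.72], 100],
    [[-0.2, 0.2, 0], [0, 0, -0.84], 100],
    [[-0.2, 0.2, 0], [0, 0, -0.96], 100],
    [[-0.2, 0.2, 0], [0, 0, -1.08], 100],
    [[-0.2, 0.2, 0], [0, 0, -1.2], 100],
    [[-0.2, 0.2, 0], [0, 0, -1.32], 100],
    [[-0.2, 0.2, 0], [0, 0, -1.44], 100],
    [[-0.2, 0.2, 0], [0, 0, -1.56], 100],
    [[-0.2, 0.2, 0], [0, 0, -1.56], 100],
    [[-0.2, 0.2, 0], [0, 0, -1.56], 100],
  ],
)

```text
clock: 11.03
position: [0.4841, 0.1342, 0.1892]
tool_rot: [3.14, -0.001, -2.278]
force: [0.8, -0.2, 0.2]
grip_width: 0.0854
finger_force: 0.0
```

```bash
cat >> h.py <<'E'
def wristpts():
    o=bot.observe(); im,d=bot.grab_frame("wrist")
    p=bot.camera_params("wrist"); f=210/np.tan(np.radians(p["fovy"])/2); T=np.array(p["tool_from_camera"])
    v,u=np.nonzero(d>0); z=d[v,u]; du,dv=u-p["cx"],v-p["cy"]; r=np.hypot(du,dv)+1e-9; th=r/f
    k=th<1.3; s=z*np.tan(th)/r; C=np.c_[du*s,dv*s,z][k]
    return im,Ro.from_euler('xyz',o["tool_rot"]).apply(C@T[:3,:3].T+T[:3,3])+o["position"],u[k],v[k]
E
python3 - <<'E'
from h import *
level(); im,X,u,v=wristpts()
k=(np.hypot(X[:,0]-.484,X[:,1]-.134)<.035)&(X[:,2]>.088)&(X[:,2]<.11)
T=X[k]; c=(np.percentile(T,1,0)+np.percentile(T,99,0))/2; print(len(T),c.round(4),np.ptp(T,axis=0).round(3),np.median(T[:,2]))
g=im[v[k],u[k]].mean(1); w=T[g>120]; q=(w.mean(0)-c)[:2]; print("white",len(w),q.round(4),"line yaw",np.arctan2(q[1],q[0]).round(3))
shift((c[0],c[1],.2),(c[0],c[1],.069))
save("w2",im)
E
```

```text
t 11.03 pos [0.4841 0.1342 0.1892] rot [ 3.140e+00 -1.000e-03 -2.278e+00] levelrv [ 0.002 -0.001 -0.   ] q [ 0.45  0.65 -1.18  1.92  0.69  1.06  1.4 ] F [ 0.8 -0.2  0.2] M [-0.01 -0.02  0.03] w 0.0854 ff 0.0
3243 [0.4835 0.1324 0.0946] [0.05  0.05  0.011] 0.09672904593797012
white 152 [-0.0129  0.0088] line yaw 2.546
(np.float64(0.48345896180114145), np.float64(0.1324483134252352), 0.2) -> [ 0.19 -0.06 -1.06]
(np.float64(0.48345896180114145), np.float64(0.1324483134252352), 0.069) -> [ 0.18 -0.07 12.04]
```

View pics/w2.png

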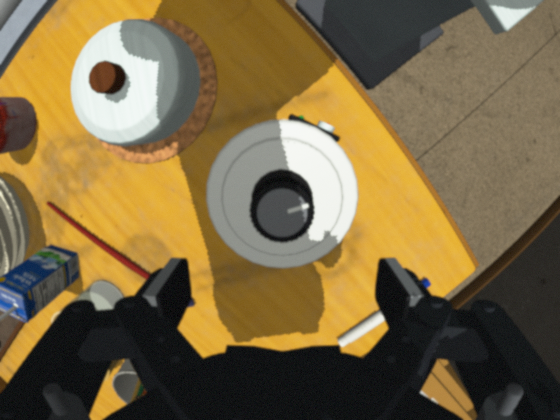

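Emit:
move_arm(
  series=[
    [[0.1, 0, 3], [0, 0, 0], 100],
    [[0.1, 0, 6], [0, 0, 0], 100],
    [[0.1, 0, 9], [0, 0, 0], 100],
    [[0.1, 0, 11], [0, 0, 0], 100],
    [[0.1, 0, 12.3], [0, 0, 0], 100],
    [[0.1, 0, 12.3], [0, 0, 0], 80],
    [[0.1, 0, 12.3], [0, 0, 0], 60],
    [[0.1, 0, 12.3], [0, 0, 0], 40],
    [[0.1, 0, 12.3], [0, 0, 0], 0],
    [[0.1, 0, 12.3], [0, 0, 0], 0],
    [[0.1, 0, 12.3], [0, 0, 0], 0],
    [[0.1, 0, 12.3], [0, 0, 0], 0],
  ],
  squeeze=30,
)

```text
clock: 12.08
position: [0.4844, 0.1336, 0.0678]
tool_rot: [-3.141, 0.001, -2.272]
force: [0.0, -0.6, 8.5]
grip_width: 0.0482
finger_force: 31.3
```

```bash
python3 -c "
from h import *
level()"
```

```text
t 12.08 pos [0.4844 0.1336 0.0678] rot [-3.141e+00  1.000e-03 -2.272e+00] levelrv [-0.001  0.001 -0.   ] q [ 0.32  0.8  -1.01  2.01  0.92  0.87  1.23] F [ 0.  -0.6  8.5] M [-0.11  0.13 -0.04] w 0.0482 ff 31.3
```

Emit:
move_arm(
  series=[
    [[0, 0, 0.01], [0, 0, 0.1], 0],
    [[0, 0, 0.02], [0, 0, 0.2], 0],
    [[0, 0, 0.03], [0, 0, 0.3], 0],
    [[0, 0, 0.03], [0, 0, 0.4], 0],
    [[0, 0, 0.03], [0, 0, 0.5], 0],
    [[0, 0, 0.04], [0, 0, 0.6], 0],
    [[0, 0, 0.05], [0, 0, 0.7], 0],
    [[0, 0, 0.05], [0, 0, 0.8], 0],
    [[0, 0, 0.06], [0, 0, 0.9], 0],
    [[0, 0, 0.06], [0, 0, 1.0], 0],
    [[0, 0, 0.07], [0, 0, 1.1], 0],
    [[0, 0, 0.08], [0, 0, 1.2], 0],
    [[0, 0, 0.08], [0, 0, 1.3], 0],
    [[0, 0, 0.09], [0, 0, 1.4], 0],
    [[0, 0, 0.1], [0, 0, 1.5], 0],
    [[0, 0, 0.1], [0, 0, 1.6], 0],
    [[0, 0, 0.11], [0, 0, 1.7], 0],
    [[0, 0, 0.11], [0, 0, 1.7], 0],
  ],
)

```text
clock: 13.58
position: [0.4844, 0.1349, 0.0669]
tool_rot: [3.139, 0.0, 2.305]
force: [-1.5, 6.6, 3.9]
grip_width: 0.0481
finger_force: 31.1
```

```bash
cat >> h.py <<'E'
def line(show=None):
    im,X,u,v=wristpts()
    k=(np.hypot(X[:,0]-.4838,X[:,1]-.1335)<.023)&(X[:,2]>.088)&(X[:,2]<.105)
    T=X[k]; g=im[v[k],u[k]].astype(float).mean(1); w=T[g>120]
    if len(w): q=(w.mean(0)-[.4838,.1335,0])[:2]; print("cap px",len(T),"white",len(w),q.round(4),"yaw",np.arctan2(q[1],q[0]).round(3))
    if show: save(show,im)
E
python3 -c "
from h import *
level(); line('w3')"
```

```text
t 13.58 pos [0.4844 0.1349 0.0669] rot [3.139 0.    2.305] levelrv [0.003 0.    0.   ] q [ 0.08  0.66 -0.63  2.02  0.63  0.66 -0.23] F [-1.5  6.6  3.9] M [ 1.26  0.25 -0.06] w 0.0481 ff 31.1
cap px 8476 white 338 [0.0068 0.0107] yaw 1.002
```

View pics/w3.png

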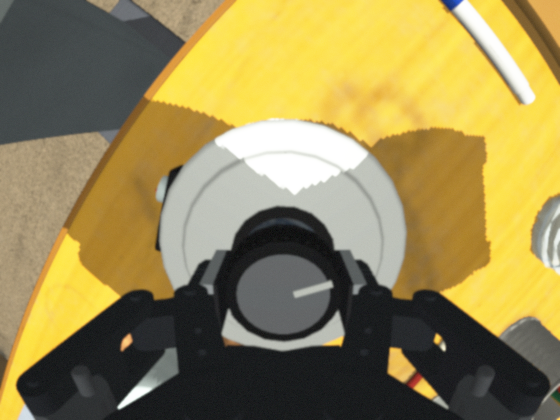

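Emit:
move_arm(
  series=[
    [[0, 0, 0.01], [0, 0, 0.08], 0],
    [[0, 0, 0.01], [0, 0, 0.16], 0],
    [[0, 0, 0.02], [0, 0, 0.24], 0],
    [[0, 0, 0.02], [0, 0, 0.32], 0],
    [[0, 0, 0.02], [0, 0, 0.4], 0],
    [[0, 0, 0.02], [0, 0, 0.4], 0],
  ],
)

```text
clock: 14.13
position: [0.4847, 0.1351, 0.0666]
tool_rot: [3.138, -0.002, 1.906]
force: [1.4, 7.2, 2.1]
grip_width: 0.0479
finger_force: 31.0
```

```bash
cat >> h.py <<'E'
def line():
    im,X,u,v=wristpts(); o=bot.observe()
    k=(np.hypot(X[:,0]-.4838,X[:,1]-.1335)<.023)&(X[:,2]>.088)&(X[:,2]<.105)
    T=X[k]; g=im[v[k],u[k]].astype(float).mean(1); w=T[g>120][:,:2]; m=w.mean(0)
    a=np.linalg.svd(w-m,full_matrices=False)[2][0]; a=a*np.sign(a@(m-[.4838,.1335]))
    y=np.arctan2(a[1],a[0]); print("n",len(w),"mid",m.round(4),"line yaw",y.round(3),"rel tool",((y-o["tool_rot"][2]+np.pi)%(2*np.pi)-np.pi).round(3))
E
python3 -c "
from h import *
level(); line()"
```

```text
t 14.13 pos [0.4847 0.1351 0.0666] rot [ 3.138e+00 -2.000e-03  1.906e+00] levelrv [ 0.003 -0.002 -0.   ] q [ 0.01  0.63 -0.53  2.02  0.54  0.62 -0.55] F [1.4 7.2 2.1] M [ 1.39 -0.13 -0.09] w 0.0479 ff 31.0
n 351 mid [0.4941 0.1407] line yaw 0.735 rel tool -1.175
```

Emit:
move_arm(
  series=[
    [[0, 0, 0.01], [0, 0, 0.08], 0],
    [[0, 0, 0.01], [0, 0, 0.16], 0],
    [[0, 0, 0.02], [0, 0, 0.24], 0],
    [[0, 0, 0.02], [0, 0, 0.32], 0],
    [[0, 0, 0.02], [0, 0, 0.4], 0],
    [[0, 0, 0.02], [0, 0, 0.4], 0],
  ],
)

```text
clock: 14.68
position: [0.485, 0.1346, 0.0664]
tool_rot: [3.139, -0.002, 1.508]
force: [4.9, 3.4, 1.6]
grip_width: 0.0481
finger_force: 31.1
```

```bash
python3 -c "
from h import *
level(); line()"
```

```text
t 14.68 pos [0.485  0.1346 0.0664] rot [ 3.139e+00 -2.000e-03  1.508e+00] levelrv [ 0.003 -0.002 -0.   ] q [-0.07  0.62 -0.43  2.03  0.45  0.59 -0.87] F [4.9 3.4 1.6] M [ 0.59 -0.91  0.59] w 0.0481 ff 31.1
n 361 mid [0.4955 0.1384] line yaw 0.485 rel tool -1.027
```

Emit:
move_arm(
  series=[
    [[0, 0, 0], [0, 0, 0.06], 0],
    [[0, 0, 0], [0, 0, 0.12], 0],
    [[0, 0, 0], [0, 0, 0.2], 0],
    [[0, 0, 0], [0, 0, 0.2], 0],
    [[0, 0, 0], [0, 0, 0.2], 0],
    [[0, 0, 0], [0, 0, 0.2], 0],
  ],
)

```text
clock: 15.23
position: [0.4848, 0.1339, 0.0661]
tool_rot: [3.14, -0.001, 1.315]
force: [5.4, 0.9, 5.7]
grip_width: 0.0483
finger_force: 31.5
```

```bash
python3 -c "
from h import *
level(); line()"
```

```text
t 15.23 pos [0.4848 0.1339 0.0661] rot [ 3.140e+00 -1.000e-03  1.315e+00] levelrv [ 0.002 -0.001 -0.   ] q [-0.1   0.61 -0.38  2.03  0.4   0.57 -1.02] F [5.4 0.9 5.7] M [ 0.16 -1.05  0.46] w 0.0483 ff 31.5
n 378 mid [0.4953 0.1383] line yaw 0.524 rel tool -0.791
```

Emit:
move_arm(
  series=[
    [[0, 0, 0], [0, 0, -0.1], 0],
    [[0, 0, -0.01], [0, 0, -0.2], 0],
    [[0, 0, -0.02], [0, 0, -0.3], 0],
    [[0, 0, -0.03], [0, 0, -0.4], 0],
    [[0, 0, -0.03], [0, 0, -0.5], 0],
    [[0, 0, -0.04], [0, 0, -0.6], 0],
    [[0, 0, -0.05], [0, 0, -0.7], 0],
    [[0, 0, -0.05], [0, 0, -0.8], 0],
    [[0, 0, -0.06], [0, 0, -0.9], 0],
    [[0, 0, -0.06], [0, 0, -1.0], 0],
    [[0, 0, -0.07], [0, 0, -1.1], 0],
    [[0, 0, -0.08], [0, 0, -1.2], 0],
    [[0, 0, -0.08], [0, 0, -1.3], 0],
    [[0, 0, -0.09], [0, 0, -1.4], 0],
    [[0, 0, -0.1], [0, 0, -1.5], 0],
    [[0, 0, -0.1], [0, 0, -1.6], 0],
    [[0, 0, -0.1], [0, 0, -1.6], 0],
    [[0, 0, -0.1], [0, 0, -1.6], 0],
  ],
)

```text
clock: 16.78
position: [0.4853, 0.1342, 0.0672]
tool_rot: [3.139, 0.002, 2.915]
force: [9.0, 3.9, 2.8]
grip_width: 0.0481
finger_force: 31.4
```

```bash
python3 -c "
from h import *
level(); line()
im,X,u,v=wristpts(); save('w4',im)"
```

```text
t 16.78 pos [0.4853 0.1342 0.0672] rot [3.139e+00 2.000e-03 2.915e+00] levelrv [0.003 0.002 0.   ] q [ 0.18  0.7  -0.78  2.01  0.75  0.73  0.28] F [9.  3.9 2.8] M [ 0.76 -1.72  0.09] w 0.0481 ff 31.4
n 231 mid [0.479  0.1449] line yaw 2.01 rel tool -0.905
```

View pics/w4.png

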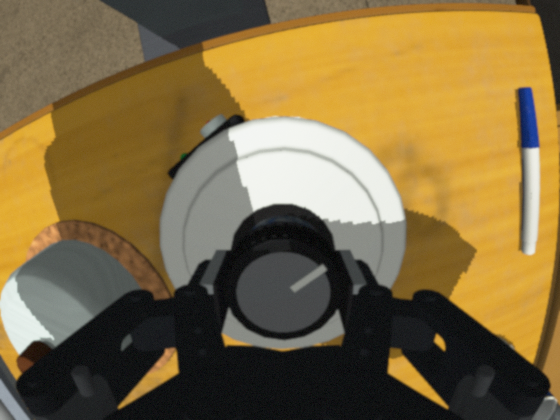

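```bash
python3 -c "
from h import *
level(); print(bot.job_done())"
```

```text
t 16.88 pos [0.4853 0.1342 0.0672] rot [3.139e+00 3.000e-03 2.915e+00] levelrv [0.003 0.003 0.   ] q [ 0.18  0.7  -0.78  2.01  0.75  0.73  0.27] F [8.9 3.4 2.6] M [ 0.72 -1.66  0.01] w 0.048 ff 31.4
the job is handed in; nothing more can be done
None
```

I handed in the job at about 17 s: the cover stands knob up on the cork mat, and the cap was screwed down to its stop, backed off about a quarter turn (1.5–1.6 rad measured) and is still gripped at about 31 N; no verdict came back.

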